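# Span-calibrate the counter scale and hold its recessed button

## Task

Calibrate the shop scale: set the larger of the two steel weights upright in the middle of its pan and let go of it, leaving the smaller weight where it stands. Then take the thin service pin out of the desk stand, put its point straight down into the round service port on the scale's front console and press the recessed button inside fully in, firmly but without forcing it. Keep it in for three seconds and finish like that, still gripping the pin and holding the button in with it.

Things in the scene. Friction and masses are not known exactly. Their poses are not given: they have to be found in the camera images.
- scale: Electronic counter scale, fixed to the counter: white and grey housing, 230 (x) x 190 (y) mm. Origin at the middle of its underside on the counter; its console faces -x (towards the robot), its steel pan is at the rear (+x). Its position and yaw vary. On the right (-y) of the console a tilted display rises to 72 mm; the console's deck is 52 mm high. x, y as seen from the scale's own frame; z up.
- pan_centre (a point): Middle of the top of the scale's flat steel pan, 60 mm above the counter; the pan is 146 (x) x 186 (y) mm. Axes as the scale's.
- port_mouth (a point): Centre of the mouth of the round service port, flush in the flat grey panel at the left of the console's deck, 52 mm above the counter, at (-82, +50) mm in the scale's frame. The bore is vertical, 8 mm in diameter, with a 2.5 mm countersink at the mouth (13 mm wide). The top of the recessed button lies 18 mm below the mouth. Next to the port, 33 mm to its left (+y), is a round bubble level, which is no opening.
- cal_button (a joint): Travel of the recessed spring button in the service port, m: 0 = out, 0.005 = fully in (hard stop, button top then 23 mm below the mouth). The spring pushes back with about 1.4 N at first and 5 N fully in; released, it springs out. More than 30 N on it is too much.
- large_weight: The larger steel reference weight, 500 g: a disc body 48 mm in diameter and 31 mm high, with a narrow neck and a knob 21 mm in diameter whose widest part lies 45 to 52 mm above its underside; 57 mm high in all. Loose, stands upright on the counter. Origin at the centre of its underside, z up.
- small_weight: The smaller steel weight, 200 g, of the same shape: 35 mm in diameter, 42 mm high in all. Loose; stays where it stands. Origin at the centre of its underside.
- stand: Wooden desk stand, 128 (x) x 56 (y) x 46 mm, fixed; position and yaw vary. Origin at the middle of its underside. The service pin stands upright in its hole at (-35, 0) mm, nearer the robot; a plain pencil, fixed, stands in the hole at (+35, 0) mm and rises to 131 mm.
- service_pin: Service pin, 45 g, upright and loose in the stand: a steel shank 6 mm in diameter and 40 mm long with a bevelled point below, then a round aluminium handle: a collar 16 mm in diameter 40 to 43 mm above the point, then 13 mm in diameter up to 118 mm. Origin at its point, z along the pin up to the handle's end. In the stand its collar rests on the stand's top, the point 6 mm above the counter: lift it 45 mm or more to clear the stand.
Mind the look-alikes: they are no part of the job. Leave any brown look-alike of the service_pin alone. What is shaped like the large_weight but turquoise is not meant.

How it is judged:
On the way, in this order (a step that is already met when the one before it is completed fails the run):
1. the larger weight stands upright in the middle of the pan, let go (horizontal distance between large_weight and pan_centre below 0.03 m and z of large_weight in the frame of pan_centre below 0.003 m and angle between large_weight's own z axis and vertical below 0.1 rad and contact force between large_weight and scale above 3.5 N and contact force between large_weight and the arm below 0.1 N and contact force between large_weight and the fingers below 0.1 N), for 0.3 s.
2. the service pin's point is in the port (horizontal distance between service_pin and port_mouth below 0.004 m and z of service_pin in the frame of port_mouth below -0.005 m and angle between service_pin's own z axis and vertical below 0.2 rad), for 0.02 s.
3. the pin keeps the recessed button fully in for three seconds (value of joint cal_button above 0.004 m and contact force between service_pin and scale above 2 N and contact force between service_pin and the fingers above 1 N), for 2.8 s.
At the end, for the whole second after the job is handed in: The gripper still holds the pin, its point in the port (4 mm of the axis, within 0.2 rad of upright), the button kept at least 4 of its 5 mm in; the larger weight stands untouched and upright within 30 mm of the pan's middle; the smaller weight is within 20 mm of where it stood (all of step 1 and all of step 3 and horizontal distance between service_pin and port_mouth below 0.004 m and z of service_pin in the frame of port_mouth below -0.018 m and angle between service_pin's own z axis and vertical below 0.2 rad and linear speed of service_pin below 0.02 m/s and distance of small_weight from where it was at the start of the episode below 0.02 m); the arm keeps its last pose, push and grip.
It fails at once if the button is forced: the pin pushes on the scale with more than 30 N (contact force between service_pin and scale above 30 N).
It fails at once if the smaller weight is displaced by more than 20 mm (distance of small_weight from where it was at the start of the episode above 0.02 m).
It also fails if it takes over 62 s, if anything falls off the work surface, if the arm or the gripper's body presses on something with over 40 N, if the wrist force passes 120 N, or if a joint passes its speed limit or range.

## Robot

A 6-joint arm with a two-finger parallel gripper is mounted at the origin on a cart in front of the work surface, level with it; the furniture and walls round the work are solid. World frame = base frame: x ahead of the robot, y to its left, z up, the work surface at z = 0. Lengths are in m, angles in rad, forces in N, time in s.
With the tool pointing down it reaches from about 0.35 to 0.975 m from the base axis. Payload 4.9 kg.
Tool frame: the origin (TCP) lies midway between the tips of the shut fingers; the grasp point (between the pads) lies 19 mm behind it (manip.hold_point_z is the distance from the TCP to the grasp point, in m); z points along the fingers, y is the line along which they close (so a half turn about z gives the same grasp; the last joint's range is limited). The gripper opens to 85 mm and grips with 20 to 120 N. Pads are 22 mm wide; open, the fingers measure 114 mm over their backs; the gripper's body (76 mm by 85 mm) begins 54 mm behind the grasp point. The pads swing forward as they close: fully open they stand 13 mm farther back than shut.
Start: joints at [-1.411, 0.053, 1.613, -0, 1.476, -0.119], TCP at [0.172, -0.601, 0.21] pointing down, gripper open.
Joint ranges: [-3.01, 3.01], [-1.01, 2.22], [0.06, 2.58], [-1.02, 4.17], [0.09, 2.62], [-3.14, 3.14]. Speed limits (rad/s): [2.57, 2.57, 3.14, 3.14, 3.14, 3.14].

## Interface

Orientations are given as a unit quaternion [w, x, y, z].
In Python, from plant import manip gives the robot as it stands. The module is installed in compiled form; this text tells all that it offers.
- The arm moves only by the shell command python3 -m jog 'ROWS' [OPENING]. ROWS is JSON, one flat list of numbers, 6 for each row, row after row: the shift along the tool's x, y, z in units of 0.1 m (1.0 is 0.1 m), then the turn, a rotation vector about the tool's x, y, z in units of 180 degrees (1.0 is 180 degrees). A call has 1 to 8 rows; each row is the pose to reach, as a shift and turn from the pose commanded when the call began, along the tool's axes at that moment, turning the shorter way round; what a row does not reach only later rows make up. A row lasts 1/8 s, in which the tool goes at most 62.5 mm and 10.7 degrees, less where a joint would pass 70% of its speed; a pose out of reach is approached as far as the arm can. A call with a number of a shift or a turn outside -1 to 1 is refused whole. A call with a gripper value outside its range is refused whole. OPENING is the finger opening in mm, from 0 to 85.4, set as the call begins (- or left out, the last holds). The fingers move at their own pace and stop on an object; the grip force is fixed at half the most. Time passes only in rows, so rows that repeat a pose let the fingers close. It gives the time, the measured TCP pose, the force, the opening and the grip force at its end, in the units of the state.
- manip.state(): the state, without advancing time (a new reading comes with each control period).
- manip.grab_frame(name): name is "scene" or "top"; returns a dict with "img" (480x640x3 uint8, blue, green, red), "z_map" (480x640 float32, m along the optical axis (not along the pixel's ray), 0 where there is no reading), "fx", "fy", "cx", "cy" (pixels), "xyz" and "attitude" of the camera in the world. Camera axes: x right, y up, looking along -z (the intrinsics and any distortion apply to the point x, -y, -z); pixel columns grow to the right and rows downward; lengths in m; the calibration is good to about 2 mm. A picture is of the moment at which its call begins.
- manip.job_done(): hands the job in; it is judged then, once.
The state is a dict: "time": time; "joint_pos": joint angles; "joint_vel": joint speeds; "joint_efforts": joint torques, N m; "tool_pos": TCP position; "tool_rot": TCP orientation; "contact_force": force on the tool from outside, world axes, zero at the start; "ft_torque": the same for the moment, N m; "gripper_width": opening from 0.0 (shut) to 1.0 (fully open); "grasp_force": force on a finger pad.
Only numpy, scipy, OpenCV 4.12 (cv2) and the standard library are available. Lean on these libraries where they do the work, as an engineer would, in place of code of your own. Each camera call takes 0.05 s, during which the arm holds its last target. There are 200 camera calls.

## Working session

There is one attempt and no reset: what is moved stays moved. The work goes in short steps, Python scripts to look and compute and a shell command to move; the robot and the scene stay as the last step left them, time stands still between calls to the robot, and variables do not carry over. Pictures are saved under pics/ and viewed, at most 10 in all, crops included, and the job is handed in when it is done.

```bash
mkdir -p pics; cat > h.py <<'E'
import numpy as np, cv2
from scipy.spatial.transform import Rotation as R
from plant import manip
def rot(q): return R.from_quat([q[1],q[2],q[3],q[0]])
def cloud(f):
    z=f["z_map"]; v,u=np.mgrid[0:480,0:640]
    p=np.stack([(u-f["cx"])/f["fx"]*z,-(v-f["cy"])/f["fy"]*z,-z],-1)
    return p@rot(f["attitude"]).as_matrix().T+np.array(f["xyz"])
def ray(f,u,v,h):
    d=rot(f["attitude"]).apply([(u-f["cx"])/f["fx"],-(v-f["cy"])/f["fy"],-1.]);o=np.array(f["xyz"])
    return o+d*(h-o[2])/d[2]
def totool(dp,drotz=0):
    s=manip.state(); return rot(s["tool_rot"]).inv().apply(dp)/0.1
E
python3 - <<'E'
from h import *
s=manip.state(); print(s)
for n in("scene","top"):
    f=manip.grab_frame(n); print(n,{k:f[k] for k in f if k not in("img","z_map")},(f["z_map"]>0).mean())
    cv2.imwrite(f"pics/{n}0.png",f["img"]); np.savez(f"{n}0.npz",**f)
print(manip.hold_point_z)
E
```

```text
{'time': 0.0, 'joint_pos': array([-1.41102725e+00,  5.33615288e-02,  1.61431083e+00, -3.07760862e-05,
        1.47598319e+00, -1.19004375e-01]), 'joint_vel': array([ 0.00178822, -0.0020225 , -0.00049447, -0.0010155 , -0.00284669,
       -0.00035575]), 'joint_efforts': array([ 1.64353711e-03, -3.93687880e+01, -3.70171845e+01, -3.40362806e-05,
        7.16882569e-03,  4.11030783e-06]), 'tool_pos': array([ 0.17186677, -0.60020727,  0.20855011]), 'tool_rot': array([-1.03092188e-03,  9.90300657e-01,  1.38937197e-01, -3.63361211e-05]), 'contact_force': array([-0.17793878, -0.81126429, -0.41389429]), 'ft_torque': array([-0.01657843,  0.01684062, -0.00426415]), 'grasp_force': 0.0, 'gripper_width': 1.0039630027515856}
scene {'fx': 515.9905896936132, 'fy': 515.9905896936132, 'cx': 329.93582017880726, 'cy': 239.00067403873376, 'xyz': array([ 1.32612453, -0.11820857,  0.92871297]), 'attitude': array([0.65527759, 0.26891011, 0.25884078, 0.65673441])} 0.99583984375
top {'fx': 436.86090386226215, 'fy': 436.86090386226215, 'cx': 320.1062377170242, 'cy': 240.97548489050467, 'xyz': array([ 0.37113034, -0.12177554,  1.11341698]), 'attitude': array([-0.70011573, -0.06035336,  0.04942204,  0.70975552])} 0.9961458333333333
0.0187
```

View pics/scene0.png

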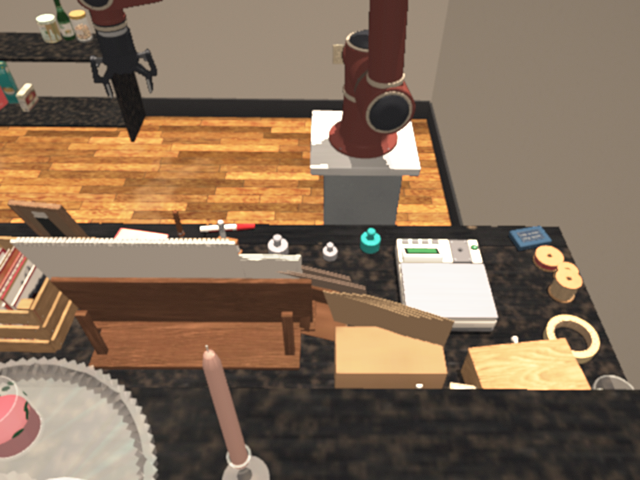

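View pics/top0.png

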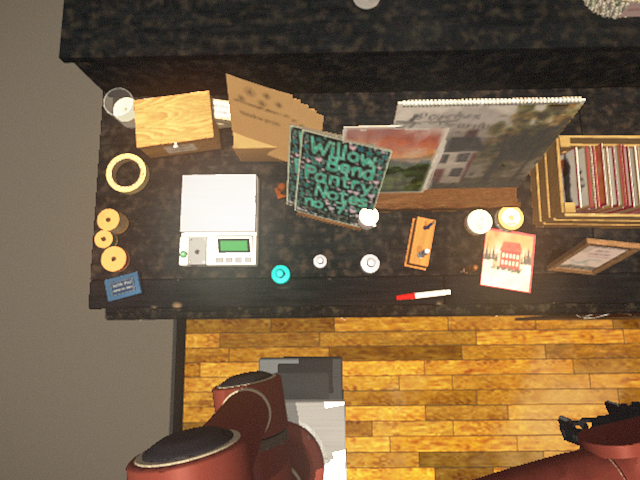

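The scene view shows the scale at (445,280), large weight (278,243), small weight (330,251), turquoise decoy (370,240). The top view has the scale at (219,220), large weight (370,263), small weight (320,261), decoy (281,274) and stand (420,243).

```bash
python3 - <<'E'
from h import *
f=dict(np.load("top0.npz")); P=cloud(f)
im=f["img"]
c=cv2.resize(im[205:305,350:500],None,fx=5,fy=5,interpolation=cv2.INTER_CUBIC)
cv2.imwrite("pics/c1.png",c)
for n,(u0,u1,v0,v1,zl) in dict(large=(355,385,248,278,.01),small=(308,332,250,272,.01),turq=(268,294,260,288,.01),stand=(395,445,205,280,.03)).items():
    q=P[v0:v1,u0:u1].reshape(-1,3); m=q[:,2]>zl; q=q[m]; print(n,len(q),q[:,:2].mean(0),(q.min(0)+q.max(0))/2,q.max(0),q.min(0))
    t=q[q[:,2]>q[:,2].max()-.008]; print("  top",t.mean(0),len(t))
q=P[205:280,395:445].reshape(-1,3);m=(q[:,2]>.04)&(q[:,2]<.052);r=cv2.minAreaRect((q[m,:2]*1000).astype(np.float32));print("stand",r)
q=P[205:280,395:450].reshape(-1,3);t=q[q[:,2]>.055];print(np.round(t,3)[:60])
q=P[165:275,170:270].reshape(-1,3);m=(q[:,2]>.03)&(q[:,2]<.08);r=cv2.minAreaRect((q[m,:2]*1000).astype(np.float32));print("scale",r)
m=(q[:,2]>.056)&(q[:,2]<.064);r=cv2.minAreaRect((q[m,:2]*1000).astype(np.float32));print("pan",r, q[m].mean(0))
print(P[290:300,200:300,2].mean())
E
```

```text
large 297 [ 0.4818481  -0.22743039] [ 0.43883359 -0.18698125  0.56319538] [ 0.50653684 -0.12177554  1.11341698] [ 0.37113034 -0.25218697  0.01297379]
  top [ 0.37113034 -0.12177554  1.11341698] 3
small 152 [ 0.49058807 -0.1054119 ] [ 0.44037745 -0.1057596   0.56211449] [ 0.50962457 -0.08974366  1.11341698] [ 0.37113034 -0.12177554  0.010812  ]
  top [ 0.37113034 -0.12177554  1.11341698] 2
turq 299 [ 0.45911578 -0.00892257] [ 0.42779576 -0.0534099   0.56326346] [0.48446118 0.01495574 1.11341698] [ 0.37113034 -0.12177554  0.01310995]
  top [ 0.37113034 -0.12177554  1.11341698] 2
stand 1125 [ 0.54504903 -0.3535295 ] [ 0.50065565 -0.27031461  0.57172016] [ 0.63018097 -0.12177554  1.11341698] [ 0.37113034 -0.41885369  0.03002334]
  top [ 0.37113034 -0.12177554  1.11341698] 12
stand ((550.972412109375, -363.779541015625), (104.11469268798828, 151.69419860839844), 89.1115493774414)
[[ 0.371 -0.122  1.113]
 [ 0.371 -0.122  1.113]
 [ 0.371 -0.122  1.113]
 [ 0.571 -0.367  0.115]
 [ 0.569 -0.368  0.122]
 [ 0.568 -0.369  0.127]
 [ 0.57  -0.367  0.109]
 [ 0.568 -0.367  0.115]
 [ 0.568 -0.369  0.1
[... 796 characters left out ...]
 [ 0.504 -0.348  0.124]
 [ 0.504 -0.351  0.122]
 [ 0.504 -0.353  0.123]
 [ 0.504 -0.355  0.124]
 [ 0.507 -0.347  0.086]
 [ 0.504 -0.345  0.107]
 [ 0.503 -0.345  0.119]
 [ 0.502 -0.346  0.122]
 [ 0.501 -0.348  0.127]
 [ 0.502 -0.35   0.126]
 [ 0.502 -0.353  0.124]
 [ 0.502 -0.355  0.123]
 [ 0.505 -0.345  0.085]
 [ 0.503 -0.344  0.101]
 [ 0.502 -0.345  0.106]
 [ 0.5   -0.344  0.122]
 [ 0.5   -0.346  0.124]
 [ 0.5   -0.348  0.122]]
scale ((597.8192749023438, 146.11166381835938), (191.925537109375, 228.36537170410156), 89.39945220947266)
pan ((598.954345703125, 145.9205322265625), (186.69781494140625, 225.42991638183594), 89.13285827636719) [0.62646179 0.14226634 0.05991574]
0.003422280155397635
```

View pics/c1.png

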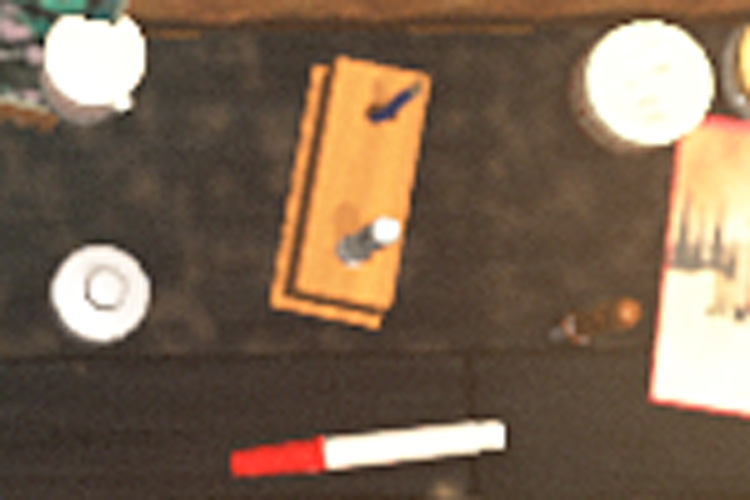

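The crop shows the steel pin (top at crop (387,229), base (350,250)), the blue pencil (395,100), the large weight (103,288) and the brown decoy (600,315), which I'll leave alone. Next I'll measure from both cameras.

```bash
python3 - <<'E'
from h import *
C={n:cloud(dict(np.load(n+"0.npz"))) for n in("top","scene")}
def sel(n,c,r,z0,z1):
    q=C[n].reshape(-1,3); return q[(np.hypot(q[:,0]-c[0],q[:,1]-c[1])<r)&(q[:,2]>z0)&(q[:,2]<z1)]
from scipy.optimize import least_squares
for n in C:
    print(n)
    for nm,c in dict(large=(.48,-.227),small=(.49,-.105)).items():
        b=sel(n,c,.04,.012,.07); k=b[b[:,2]>b[:,2].max()-.014]
        (x,y),r=cv2.minEnclosingCircle((b[:,:2]*1000).astype(np.float32)); print(nm,len(b),"encl",x,y,r,"knob",k.mean(0),len(k),"zmax",b[:,2].max())
    for nm,c in dict(pin=(.501,-.349),pencil=(.568,-.369)).items():
        b=sel(n,c,.02,.06,.14)
        print(nm,len(b),b.mean(0) if len(b) else"",b[:,2].max() if len(b) else"")
        for z0 in (.06,.08,.1,.115):
            t=b[(b[:,2]>z0)&(b[:,2]<z0+.02)]; 
            if len(t): print("   ",z0,np.round(t.mean(0),4),np.round(t.min(0),4),np.round(t.max(0),4))
    q=sel(n,(.6,.146),.19,.03,.09)
    r=cv2.minAreaRect((q[:,:2]*1000).astype(np.float32));print("scale",r,np.percentile(q,[.5,99.5],axis=0).mean(0))
    q=sel(n,(.6,.146),.19,.0575,.064);q=q[q[:,0]>.57]; print("pan",cv2.minAreaRect((q[:,:2]*1000).astype(np.float32)))
# height map for path
q=C["top"].reshape(-1,3)
for x in np.arange(.4,.75,.05):
    print(round(x,2),[int(1000*max([0]+list(q[(abs(q[:,0]-x)<.025)&(abs(q[:,1]-y)<.025)&(q[:,2]<.9),2]))) for y in np.arange(.25,-.46,-.05)])
f=dict(np.load("top0.npz"));cv2.imwrite("pics/c2.png",np.hstack([cv2.resize(f["img"][225:270,175:265],None,fx=8,fy=8,interpolation=cv2.INTER_CUBIC)]))
E
```

```text
top
large 294 encl 484.04632568359375 -229.39842224121094 23.500070571899414 knob [ 0.48401869 -0.22932911  0.05595162] 57 zmax 0.06052518501206339
small 148 encl 493.0946960449219 -105.18663024902344 17.188100814819336 knob [ 0.49300657 -0.1049427   0.0408818 ] 36 zmax 0.04543205604820666
pin 62 [ 0.50013148 -0.34842184  0.10439692] 0.12669740874895374
    0.06 [ 0.4989 -0.3469  0.0688] [ 0.4956 -0.3521  0.0604] [ 0.5039 -0.3443  0.0787]
    0.08 [ 0.4992 -0.3476  0.0885] [ 0.4953 -0.3532  0.081 ] [ 0.507  -0.3446  0.0999]
    0.1 [ 0.4994 -0.3468  0.1104] [ 0.4955 -0.354   0.1009] [ 0.5048 -0.3441  0.12  ]
    0.115 [ 0.5012 -0.35    0.1224] [ 0.4954 -0.3553  0.1167] [ 0.5069 -0.3441  0.1267]
pencil 25 [ 0.56784296 -0.36830142  0.09491352] 0.12690116413642538
    0.06 [ 0.5678 -0.3679  0.0685] [ 0.5659 -0.3693  0.0616] [ 0.5708 -0.3664  0.0767]
    0.08 [ 0.5676 -0.3682  0.091 ] [ 0.5657 -0.3703  0.0856] [ 0.5701 -0.3669  0.0973]
    0.1 [ 0.5679 -0.3686  0.1119] [ 0.5658 -0.3718  0.1036] [ 0.5707 -0.3665  0.1168]
    0.115 [ 0.5688 -0.3691  0.1193] [ 0.5679 -0.3718  0.1151] [ 0.57
[... 973 characters left out ...]
encil 0  
scale ((589.3486328125, 118.51266479492188), (244.52493286132812, 250.2352294921875), 89.15308380126953) [0.60022526 0.14496648 0.04980797]
pan ((641.5360107421875, 146.06411743164062), (186.50283813476562, 142.9571990966797), 89.72823333740234)
0.4 [5, 7, 5, 6, 6, 4, 6, 7, 6, 6, 5, 20, 21, 22, 17]
0.45 [6, 5, 5, 5, 5, 60, 33, 5, 6, 36, 52, 5, 39, 5, 120]
0.5 [59, 59, 61, 63, 62, 33, 5, 45, 6, 58, 60, 42, 126, 49, 5]
0.55 [61, 66, 71, 74, 72, 5, 6, 6, 6, 71, 71, 6, 126, 50, 5]
0.6 [65, 66, 65, 66, 64, 5, 21, 43, 65, 91, 99, 42, 50, 49, 42]
0.65 [65, 66, 64, 66, 64, 71, 103, 128, 155, 174, 186, 56, 47, 46, 43]
0.7 [62, 65, 65, 64, 66, 71, 188, 215, 244, 247, 250, 251, 250, 213, 214]
```

View pics/c2.png

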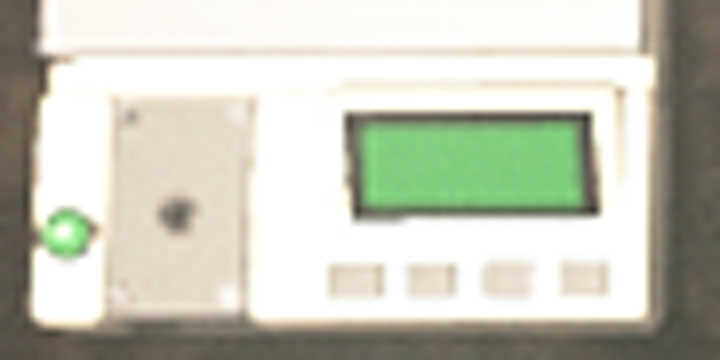

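The crop shows the round port as a dark spot at (178,214), i.e. full-image (197.2,251.7). The bubble level is at (68,232). Now I'll get the port from both views and the pre-grasp shifts.

```bash
python3 - <<'E'
from h import *
F={n:dict(np.load(n+"0.npz")) for n in("top","scene")}
def proj(f,p):
    d=rot(f["attitude"]).inv().apply(np.array(p)-f["xyz"]); return f["cx"]+f["fx"]*d[0]/-d[2], f["cy"]-f["fy"]*d[1]/-d[2]
for n,f in F.items():
    u,v=proj(f,(.517,.197,.052)); g=cv2.cvtColor(f["img"],cv2.COLOR_BGR2GRAY).astype(float)
    U,V=int(round(u)),int(round(v)); w=g[V-6:V+7,U-6:U+7]; med=np.median(w)
    W=np.clip(med-25-w,0,None); vv,uu=np.mgrid[V-6:V+7,U-6:U+7]
    uc,vc=(W*uu).sum()/W.sum(),(W*vv).sum()/W.sum(); print(n,(u,v),"port px",uc,vc,ray(f,uc,vc,.052)); print(w.astype(int))
s=manip.state();T=rot(s["tool_rot"]);print(T.as_matrix(), s["tool_pos"])
print("to weight above z=.13", T.inv().apply(np.array([.485,-.2292,.13])-s["tool_pos"])/.1)
E
```

```text
top (np.float64(197.03499102181723), np.float64(251.03918349216477)) port px 196.66042154566745 251.43559718969556 [0.51602867 0.19789564 0.052     ]
[[218 219 218 221 220 218 221 220 219 222 221 219 221]
 [216 219 218 217 217 221 221 220 221 220 221 220 219]
 [218 216 218 220 219 219 221 220 220 221 221 224 221]
 [218 219 221 217 222 219 214 219 223 222 223 219 222]
 [220 218 219 218 211 196 191 203 217 221 220 220 221]
 [218 217 219 212 183 150 134 148 190 220 220 220 221]
 [220 219 221 198 137 124 104 136 184 215 222 222 222]
 [217 217 223 202 144 115 104 154 211 220 221 220 222]
 [216 220 217 216 190 143 133 168 215 220 221 220 220]
 [217 218 217 221 216 197 197 202 217 220 220 222 222]
 [218 220 218 220 221 222 222 222 220 221 221 222 221]
 [218 219 219 222 218 221 220 220 218 221 222 219 219]
 [218 219 217 220 220 222 219 219 220 222 220 220 220]]
scene (np.float64(459.3689977959829), np.float64(250.01782192663651)) port px 459.67676767676767 249.7070707070707 [0.51601219 0.19789197 0.052     ]
[[199 199 199 199 200 199 199 198 199 199 198 197 196]
 [199 201 199 200 199 200 199
[... 183 characters left out ...]
00 199]
 [200 199 200 197 178 146 123 124 146 169 190 198 200]
 [199 200 201 198 181 143 105 100 130 166 189 198 200]
 [199 199 200 199 194 175 149 139 157 182 195 200 199]
 [198 200 199 201 200 197 188 183 190 198 200 200 200]
 [196 198 200 199 201 200 200 199 200 200 200 199 199]
 [193 199 199 199 200 200 201 200 201 200 199 200 199]
 [192 199 200 199 200 199 199 199 199 199 200 200 199]
 [193 198 199 198 199 199 200 200 199 200 199 199 199]]
[[ 9.61382012e-01  2.75217248e-01 -3.05374657e-04]
 [ 2.75217330e-01 -9.61380232e-01  1.86318426e-03]
 [ 2.19199286e-04 -1.87527623e-03 -9.99998218e-01]] [ 0.17191618 -0.60026241  0.20866556]
to weight above z=.13 [ 4.03098714 -2.7041848   0.79261174]
```

```bash
python3 -m jog '[0.5,-0.34,0,0,0,0.0444, 1,-0.68,0,0,0,0.0887, 1,-0.68,0,0,0,0.0887]' 85
python3 -m jog '[0.4,-0.46,0,0,0,0, 0.78,-0.93,0,0,0,0, 0.78,-0.93,0,0,0,0]'
python3 -m jog '[0.4,-0.46,0,0,0,0, 0.78,-0.93,0,0,0,0]'
python3 -m jog '[0.4,-0.46,0,0,0,0, 0.78,-0.93,0,0,0,0, 0.78,-0.93,0,0,0,0, 0.78,-0.93,0,0,0,0]'
```

```text
time: 0.48
tool_pos: [0.2514, -0.5051, 0.2092]
tool_rot: [-0.001, 1.0, 0.002, 0.0]
contact_force: [-0.2, -0.1, -0.1]
gripper_width: 1.001
grasp_force: 0.0
time: 0.85
tool_pos: [0.3289, -0.4129, 0.2095]
tool_rot: [-0.0, 1.0, 0.002, 0.0]
contact_force: [-0.5, 0.1, -0.1]
gripper_width: 0.997
grasp_force: 0.0
time: 1.1
tool_pos: [0.4055, -0.3225, 0.2097]
tool_rot: [0.0, 1.0, -0.001, -0.0]
contact_force: [1.5, -0.4, 0.5]
gripper_width: 0.994
grasp_force: 0.0
time: 1.6
tool_pos: [0.483, -0.23, 0.2095]
tool_rot: [0.0, 1.0, -0.0, -0.0]
contact_force: [-0.2, -0.7, -0.1]
gripper_width: 0.994
grasp_force: 0.0
```

```bash
python3 -m jog '[0.02,0,0.5,0,0,0, 0.02,0,1,0,0,0, 0.02,0,1,0,0,0]'
python3 -m jog '[0,0,0.3,0,0,0, 0,0,0.6,0,0,0, 0,0,0.85,0,0,0, 0,0,1,0,0,0, 0,0,1,0,0,0]'
python3 -m jog '[0,0,0.07,0,0,0, 0,0,0.07,0,0,0]'
python3 -m jog '[0,0,0,0,0,0, 0,0,0,0,0,0, 0,0,0,0,0,0, 0,0,0,0,0,0, 0,0,0,0,0,0, 0,0,0,0,0,0]' 35
```

```text
time: 1.98
tool_pos: [0.4812, -0.2286, 0.1049]
tool_rot: [-0.003, 1.0, -0.001, -0.004]
contact_force: [-0.1, 0.6, 0.4]
gripper_width: 0.992
grasp_force: 0.0
time: 2.6
tool_pos: [0.4853, -0.2297, 0.0103]
tool_rot: [0.0, 1.0, -0.0, -0.0]
contact_force: [0.0, 0.1, 0.7]
gripper_width: 0.997
grasp_force: 0.0
time: 2.85
tool_pos: [0.4857, -0.2292, 0.0033]
tool_rot: [0.0, 1.0, 0.0, 0.0]
contact_force: [-0.8, -0.0, 0.9]
gripper_width: 0.998
grasp_force: 0.0
time: 3.6
tool_pos: [0.4858, -0.2288, 0.0039]
tool_rot: [-0.0, 1.0, 0.0, 0.0]
contact_force: [-2.0, 2.3, 5.3]
gripper_width: 0.502
grasp_force: 60.0
```

```bash
python3 -m jog '[0,0,-0.3,0,0,0, 0,0,-0.7,0,0,0, 0,0,-1,0,0,0, 0,0,-1,0,0,0]'
python3 -m jog '[0,-0.3,-0.3,0,0,0, 0,-0.65,-0.5,0,0,0, 0,-1,-0.5,0,0,0]'
python3 -m jog '[0,-0.4,0,0,0,0, 0,-0.8,0,0,0,0, 0,-1,0,0,0,0]'
python3 -m jog '[0.2,-0.4,0,0,0,0, 0.5,-0.8,0,0,0,0, 0.6,-1,0,0,0,0]'
python3 -m jog '[0.4,-0.4,0,0,0,0, 0.8,-0.7,0,0,0,0, 0.94,-0.75,0,0,0,0, 0.94,-0.75,0,0,0,0, 0.94,-0.75,0,0,0,0]'
python3 - <<'E'
from h import *
f=manip.grab_frame("scene");g=manip.grab_frame("top");cv2.imwrite("pics/s1.png",np.hstack([f["img"][130:400,330:630],g["img"][130:400,100:400]]))
E
```

```text
time: 4.1
tool_pos: [0.4867, -0.2297, 0.1048]
tool_rot: [0.001, 1.0, 0.0, 0.002]
contact_force: [-0.5, -0.1, -5.1]
gripper_width: 0.498
grasp_force: 61.7
time: 4.47
tool_pos: [0.4852, -0.128, 0.1521]
tool_rot: [-0.0, 1.0, -0.0, -0.0]
contact_force: [0.6, 0.7, -4.8]
gripper_width: 0.498
grasp_force: 62.8
time: 4.85
tool_pos: [0.4833, -0.0267, 0.1493]
tool_rot: [-0.001, 1.0, 0.001, -0.003]
contact_force: [0.4, -0.5, -4.5]
gripper_width: 0.499
grasp_force: 62.8
time: 5.22
tool_pos: [0.5446, 0.073, 0.1494]
tool_rot: [-0.0, 1.0, 0.001, -0.002]
contact_force: [-0.0, -0.1, -5.0]
gripper_width: 0.502
grasp_force: 62.8
time: 5.85
tool_pos: [0.6379, 0.1452, 0.1512]
tool_rot: [0.0, 1.0, -0.0, -0.002]
contact_force: [-0.6, 0.6, -4.5]
gripper_width: 0.499
grasp_force: 62.9
```

View pics/s1.png

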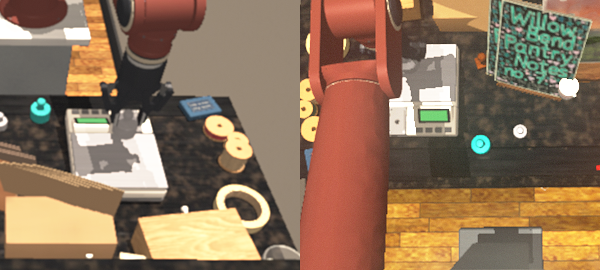

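The left half shows the weight held over the pan at about (125,125). The right half shows the arm above the scale. Lowering now.

```bash
python3 -m jog '[0.02,0,0.3,0,0,0, 0.02,0,0.6,0,0,0, 0.02,0,0.8,0,0,0, 0.02,0,0.85,0,0,0, 0.02,0,0.85,0,0,0, 0.02,0,0.85,0,0,0]'
python3 -m jog '[0,0,0.01,0,0,0, 0,0,0.015,0,0,0, 0,0,0.015,0,0,0]'
```

```text
time: 6.7
tool_pos: [0.6425, 0.1463, 0.0696]
tool_rot: [-0.0, 1.0, 0.0, 0.001]
contact_force: [-0.6, 0.3, -4.4]
gripper_width: 0.499
grasp_force: 62.9
time: 7.08
tool_pos: [0.6413, 0.1461, 0.0664]
tool_rot: [0.0, 1.0, 0.0, 0.0]
contact_force: [-0.3, 0.5, -4.8]
gripper_width: 0.499
grasp_force: 62.9
```

```bash
python3 -m jog '[0,0,0.01,0,0,0, 0,0,0.02,0,0,0, 0,0,0.02,0,0,0]'
python3 -m jog '[0,0,0.01,0,0,0, 0,0,0.01,0,0,0]'
```

```text
time: 7.45
tool_pos: [0.6413, 0.1461, 0.0642]
tool_rot: [0.0, 1.0, 0.0, -0.0]
contact_force: [-0.8, -0.3, -5.7]
gripper_width: 0.501
grasp_force: 62.9
time: 7.7
tool_pos: [0.6414, 0.1461, 0.0641]
tool_rot: [0.0, 1.0, 0.0, 0.0]
contact_force: [-3.3, 0.1, 0.7]
gripper_width: 0.499
grasp_force: 64.0
```

Contact. Release and retreat upward.

```bash
python3 -m jog '[0,0,0,0,0,0, 0,0,0,0,0,0, 0,0,0,0,0,0, 0,0,0,0,0,0, 0,0,0,0,0,0, 0,0,0,0,0,0]' 85
python3 -m jog '[0,0,-0.2,0,0,0, 0,0,-0.5,0,0,0, 0,0,-1,0,0,0, 0,0,-1,0,0,0]'
python3 -m jog '[-0.2,0.2,-0.5,0,0,0, -0.6,0.6,-0.6,0,0,0, -1,1,-0.6,0,0,0]'
python3 -m jog '[-0.2,0.5,0,0,0,0, -0.38,1,0,0,0,0]'
python3 -m jog '[0,0.5,0,0,0,0, 0,1,0,0,0,0]'
python3 -m jog '[0,0.5,0,0,0,0, 0,1,0,0,0,0]'
python3 -m jog '[0,0.5,0,0,0,0, 0,0.95,0,0,0,0, 0,0.95,0,0,0,0, 0,0.95,0,0,0,0]'
python3 - <<'E'
from h import *
f=manip.grab_frame("scene");cv2.imwrite("pics/s2.png",f["img"][100:400]); np.savez("scene1.npz",**f);g=manip.grab_frame("top"); np.savez("top1.npz",**g)
for n in (f,g):
    P=cloud(n).reshape(-1,3); m=(np.hypot(P[:,0]-.641,P[:,1]-.146)<.04)&(P[:,2]>.072)&(P[:,2]<.13); print(m.sum(),P[m].min(0),P[m].max(0))
E
```

```text
time: 8.45
tool_pos: [0.6413, 0.1461, 0.0633]
tool_rot: [0.0, 1.0, 0.0, 0.0]
contact_force: [0.0, 0.3, -0.2]
gripper_width: 0.997
grasp_force: 0.0
time: 8.95
tool_pos: [0.6453, 0.1466, 0.1717]
tool_rot: [-0.001, 1.0, 0.0, 0.006]
contact_force: [-0.6, 0.5, -0.8]
gripper_width: 0.997
grasp_force: 0.0
time: 9.32
tool_pos: [0.5411, 0.0452, 0.2256]
tool_rot: [0.0, 1.0, 0.001, 0.002]
contact_force: [0.7, -0.2, 0.7]
gripper_width: 0.994
grasp_force: 0.0
time: 9.57
tool_pos: [0.5023, -0.055, 0.2238]
tool_rot: [0.0, 1.0, 0.0, 0.0]
contact_force: [0.5, -0.2, 0.5]
gripper_width: 0.995
grasp_force: 0.0
time: 9.82
tool_pos: [0.5029, -0.1554, 0.2238]
tool_rot: [0.0, 1.0, 0.0, 0.0]
contact_force: [0.3, -0.4, -0.4]
gripper_width: 0.996
grasp_force: 0.0
time: 10.07
tool_pos: [0.5031, -0.2555, 0.2237]
tool_rot: [0.0, 1.0, 0.0, 0.0]
contact_force: [1.3, 0.1, 0.0]
gripper_width: 0.998
grasp_force: 0.0
time: 10.58
tool_pos: [0.5033, -0.3484, 0.2232]
tool_rot: [-0.0, 1.0, 0.0, -0.0]
contact_force: [1.6, -0.2, 0.3]
gripper_width: 0.995
grasp_force: 0.0
452 [0.6177259  0.12027726 0.07224278] [0.6654251  0.16828302 0.11906761]
333 [0.61699331 0.11997778 0.07255151] [0.66354135 0.16583437 0.11914803]
```

View pics/s2.png

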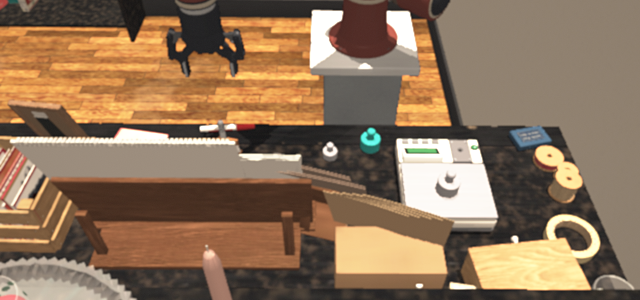

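The weight at (448,183) stands upright in the middle of the pan. The small weight at (330,150) is unmoved. Descending on the pin.

```bash
python3 -m jog '[0,0.01,0.5,0,0,0, 0,0.01,1,0,0,0, 0,0.01,1,0,0,0]'
python3 -m jog '[0,0,0.2,0,0,0, 0,0,0.4,0,0,0, 0,0,0.56,0,0,0, 0,0,0.56,0,0,0, 0,0,0.56,0,0,0]'
python3 -m jog '[0,0,0,0,0,0, 0,0,0,0,0,0, 0,0,0,0,0,0, 0,0,0,0,0,0, 0,0,0,0,0,0, 0,0,0,0,0,0, 0,0,0,0,0,0, 0,0,0,0,0,0]' 0
```

```text
time: 11.05
tool_pos: [0.5008, -0.3463, 0.1183]
tool_rot: [-0.003, 1.0, 0.001, -0.004]
contact_force: [-0.5, -0.1, 0.1]
gripper_width: 0.995
grasp_force: 0.0
time: 11.68
tool_pos: [0.5037, -0.3502, 0.0677]
tool_rot: [0.0, 1.0, 0.0, 0.0]
contact_force: [-0.2, 0.2, 0.2]
gripper_width: 0.998
grasp_force: 0.0
time: 12.68
tool_pos: [0.5036, -0.35, 0.0676]
tool_rot: [0.0, 1.0, 0.0, 0.0]
contact_force: [-0.5, 0.4, 2.4]
gripper_width: 0.133
grasp_force: 58.4
```

```bash
python3 -m jog '[0,0,-0.2,0,0,0, 0,0,-0.5,0,0,0, 0,0,-0.8,0,0,0, 0,0,-1,0,0,0]'
python3 -m jog '[0,-0.3,-0.3,0,0,0, 0,-0.7,-0.3,0,0,0, 0,-1,-0.3,0,0,0]'
python3 -m jog '[0,-0.5,0,0,0,0, 0,-1,0,0,0,0]'
python3 -m jog '[0,-0.5,0,0,0,0, 0,-1,0,0,0,0]'
python3 -m jog '[0,-0.5,0,0,0,0, 0,-1,0,0,0,0]'
python3 -m jog '[0.05,-0.4,0,0,0,0, 0.12,-0.8,0,0,0,0, 0.12,-1,0,0,0,0]'
python3 -m jog '[0,-0.3,0,0,0,0, 0,-0.48,0,0,0,0, 0,-0.48,0,0,0,0, 0,-0.48,0,0,0,0]'
python3 -m jog '[0,0,0.3,0,0,0, 0,0,0.6,0,0,0, 0,0,0.6,0,0,0, 0,0,0.6,0,0,0]'
python3 - <<'E'
from h import *
f=manip.grab_frame("scene");np.savez("scene2.npz",**f)
g=manip.grab_frame("top");np.savez("top2.npz",**g)
a=cv2.resize(f["img"][190:270,420:500],(560,560),interpolation=cv2.INTER_CUBIC)
b=cv2.resize(g["img"][215:280,165:230],(230,230))
cv2.imwrite("pics/s3.png",np.hstack([a,cv2.copyMakeBorder(b,0,330,0,0,0)]))
E
```

```text
time: 13.18
tool_pos: [0.5039, -0.3504, 0.1702]
tool_rot: [0.001, 1.0, 0.0, 0.001]
contact_force: [0.1, 0.8, -1.0]
gripper_width: 0.135
grasp_force: 58.7
time: 13.55
tool_pos: [0.5033, -0.2487, 0.1983]
tool_rot: [0.0, 1.0, 0.0, 0.0]
contact_force: [0.7, 1.4, -0.4]
gripper_width: 0.131
grasp_force: 58.7
time: 13.8
tool_pos: [0.5029, -0.1485, 0.1976]
tool_rot: [-0.0, 1.0, -0.0, -0.0]
contact_force: [1.1, -0.1, 0.3]
gripper_width: 0.129
grasp_force: 58.7
time: 14.05
tool_pos: [0.5029, -0.0484, 0.1977]
tool_rot: [-0.0, 1.0, -0.0, -0.0]
contact_force: [0.5, 0.4, 0.1]
gripper_width: 0.135
grasp_force: 58.7
time: 14.3
tool_pos: [0.5029, 0.0517, 0.1977]
tool_rot: [0.0, 1.0, 0.0, 0.0]
contact_force: [1.1, 0.1, -1.0]
gripper_width: 0.134
grasp_force: 58.7
time: 14.68
tool_pos: [0.515, 0.1519, 0.1975]
tool_rot: [-0.0, 1.0, 0.001, -0.0]
contact_force: [0.2, -0.6, -0.5]
gripper_width: 0.133
grasp_force: 58.7
time: 15.18
tool_pos: [0.5153, 0.1974, 0.1973]
tool_rot: [0.0, 1.0, -0.0, -0.0]
contact_force: [-0.3, -0.5, 0.1]
gripper_width: 0.137
grasp_force: 58.7
time: 15.68
tool_pos: [0.5161, 0.1977, 0.1386]
tool_rot: [-0.0, 1.0, -0.0, 0.001]
contact_force: [0.3, 0.4, 0.3]
gripper_width: 0.133
grasp_force: 58.7
```

View pics/s3.png

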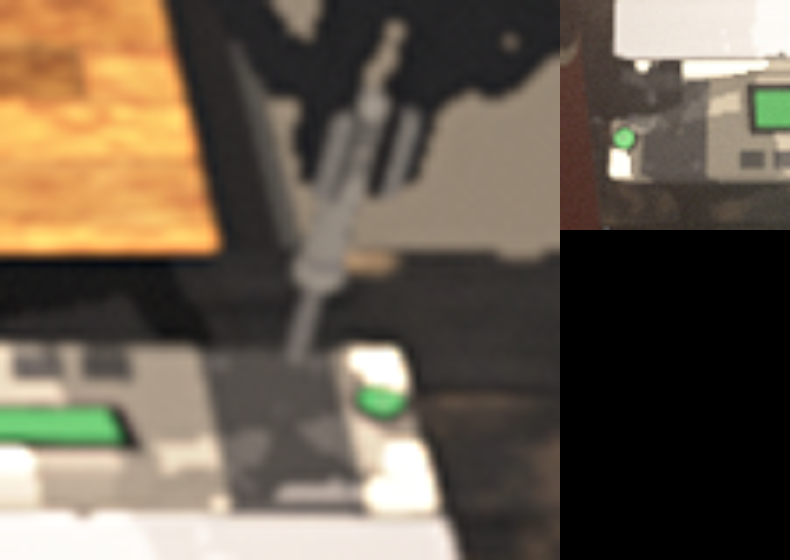

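The enlarged scene view shows the gripped pin with its point at crop (295,360), full-image (462.1,241.4). The handle end is at (397,25), full-image (476.7,193.6).

```bash
python3 - <<'E'
from h import *
f=dict(np.load("scene2.npz"))
for u,v,h in((462.1,241.6,.077),(467.,226.5,.117),(476.7,193.0,.195)): print(h,ray(f,u,v,h))
P=cloud(f)[185:250,455:485].reshape(-1,3); 
for z0 in np.arange(.075,.2,.015):
    t=P[(abs(P[:,0]-.516)<.03)&(abs(P[:,1]-.198)<.01)&(P[:,2]>z0)&(P[:,2]<z0+.015)]; print(round(z0,3),len(t),t.mean(0) if len(t) else"")
E
```

```text
0.077 [0.51380479 0.19894862 0.077     ]
0.117 [0.50501273 0.20360096 0.117     ]
0.195 [0.4803879  0.21324626 0.195     ]
0.075 11 [0.51519198 0.19597008 0.08431342]
0.09 13 [0.51559352 0.19573558 0.09819329]
0.105 12 [0.51739691 0.19678881 0.11427872]
0.12 36 [0.51841599 0.19433671 0.1266491 ]
0.135 29 [0.51829263 0.19477141 0.14216353]
0.15 25 [0.52001353 0.19723384 0.15776523]
0.165 46 [0.52334541 0.20001931 0.17178379]
0.18 63 [0.52215516 0.19945736 0.18794996]
0.195 47 [0.51900075 0.20315805 0.20142939]
```

```bash
python3 -m jog '[0.015,0,0.08,0,0,0, 0.015,0,0.16,0,0,0, 0.015,0,0.2,0,0,0, 0.015,0,0.22,0,0,0, 0.015,0,0.22,0,0,0]'
python3 -m jog '[0,0,0.02,0,0,0, 0,0,0.04,0,0,0, 0,0,0.06,0,0,0, 0,0,0.06,0,0,0]'
```

```text
time: 16.4
tool_pos: [0.5167, 0.1981, 0.1151]
tool_rot: [0.0, 1.0, 0.0, -0.0]
contact_force: [-0.4, 0.3, -0.4]
gripper_width: 0.135
grasp_force: 58.7
time: 16.9
tool_pos: [0.5171, 0.1981, 0.1093]
tool_rot: [-0.0, 1.0, 0.0, 0.0]
contact_force: [0.5, 0.8, -1.3]
gripper_width: 0.134
grasp_force: 58.8
```

```bash
python3 -m jog '[0,0,0.02,0,0,0, 0,0,0.04,0,0,0, 0,0,0.04,0,0,0]'
python3 -m jog '[0,0,0.02,0,0,0, 0,0,0.04,0,0,0, 0,0,0.04,0,0,0]'
```

```text
time: 17.27
tool_pos: [0.517, 0.1981, 0.1052]
tool_rot: [-0.0, 1.0, 0.0, 0.0]
contact_force: [1.0, 0.3, -1.0]
gripper_width: 0.133
grasp_force: 58.7
time: 17.65
tool_pos: [0.5169, 0.1981, 0.1011]
tool_rot: [-0.0, 1.0, 0.0, 0.0]
contact_force: [2.0, 0.2, -0.6]
gripper_width: 0.135
grasp_force: 58.7
```

```bash
python3 -m jog '[0.007,0,0.02,0,0,0, 0.007,0,0.04,0,0,0, 0.007,0,0.04,0,0,0]'
python3 -m jog '[0,0,0.02,0,0,0, 0,0,0.03,0,0,0, 0,0,0.03,0,0,0]'
```

```text
time: 18.02
tool_pos: [0.5172, 0.198, 0.0968]
tool_rot: [0.0, 1.0, 0.0, -0.0]
contact_force: [1.7, 0.5, -0.1]
gripper_width: 0.135
grasp_force: 58.7
time: 18.4
tool_pos: [0.5176, 0.1981, 0.0945]
tool_rot: [0.0, 1.0, 0.0, -0.0]
contact_force: [0.6, -0.1, 1.2]
gripper_width: 0.136
grasp_force: 58.8
```

```bash
python3 -m jog '[0,0,0.01,0,0,0, 0,0,0.02,0,0,0, 0,0,0.02,0,0,0]'
python3 -m jog '[0,0,0.01,0,0,0, 0,0,0.02,0,0,0, 0,0,0.02,0,0,0]'
```

```text
time: 18.77
tool_pos: [0.5176, 0.1981, 0.0925]
tool_rot: [-0.0, 1.0, 0.0, 0.0]
contact_force: [1.1, 0.3, 3.1]
gripper_width: 0.136
grasp_force: 59.0
time: 19.15
tool_pos: [0.5177, 0.1981, 0.0905]
tool_rot: [-0.0, 1.0, 0.0, 0.0]
contact_force: [-0.2, -2.5, 4.1]
gripper_width: 0.131
grasp_force: 59.2
```

```bash
python3 -m jog '[0,0,0.005,0,0,0, 0,0,0.005,0,0,0]'
python3 -m jog '[0,0,0.005,0,0,0, 0,0,0.005,0,0,0]'
```

```text
time: 19.4
tool_pos: [0.5178, 0.1981, 0.0902]
tool_rot: [-0.0, 1.0, 0.0, 0.0]
contact_force: [-0.2, -0.1, 4.7]
gripper_width: 0.132
grasp_force: 59.4
time: 19.65
tool_pos: [0.5179, 0.1982, 0.0901]
tool_rot: [-0.0, 1.0, 0.0, 0.0]
contact_force: [-0.4, -0.7, 6.6]
gripper_width: 0.132
grasp_force: 59.6
```

```bash
python3 -m jog '[0,0,0.004,0,0,0, 0,0,0.004,0,0,0]'
for i in 1 2 3 4; do python3 -m jog '[0,0,0,0,0,0, 0,0,0,0,0,0, 0,0,0,0,0,0, 0,0,0,0,0,0, 0,0,0,0,0,0, 0,0,0,0,0,0, 0,0,0,0,0,0, 0,0,0,0,0,0]'; done
```

```text
time: 19.9
tool_pos: [0.5181, 0.1982, 0.09]
tool_rot: [-0.0, 1.0, 0.0, 0.001]
contact_force: [0.3, -0.6, 7.3]
gripper_width: 0.132
grasp_force: 59.7
time: 20.9
tool_pos: [0.5181, 0.1982, 0.09]
tool_rot: [-0.0, 1.0, 0.0, 0.001]
contact_force: [-0.6, -0.1, 7.3]
gripper_width: 0.135
grasp_force: 59.7
time: 21.9
tool_pos: [0.5181, 0.1982, 0.0901]
tool_rot: [-0.0, 1.0, 0.0, 0.001]
contact_force: [-1.1, -0.5, 8.0]
gripper_width: 0.132
grasp_force: 59.7
time: 22.9
tool_pos: [0.518, 0.1982, 0.09]
tool_rot: [-0.0, 1.0, 0.0, 0.001]
contact_force: [-0.7, -0.3, 8.2]
gripper_width: 0.131
grasp_force: 59.7
time: 23.9
tool_pos: [0.5181, 0.1982, 0.0901]
tool_rot: [-0.0, 1.0, 0.0, 0.001]
contact_force: [-2.1, -0.3, 6.9]
gripper_width: 0.133
grasp_force: 59.7
```

The force rose past the spring's 5 N while the height stalled, so the button is at its hard stop. It has been held in for 4 s at about 7.5 N.

```bash
python3 -c "
from plant import manip
print(manip.job_done())"
```

```text
the job is handed in; nothing more can be done
None
```

I handed the job in at about 24 s: the large weight stands upright in the middle of the pan, and the gripped pin is holding the button at its stop with about 7.5 N; the hand-in call did not return a verdict.

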